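# Set the spatula to soak and open the safety-capped cleaner

### The job

Get a sanitising soak ready: lay the wooden spatula flat in the empty bay of the steel soaking tray, beside the spoon, and let go of it. Then open the cleaner jug: press its push-and-turn safety cap down, keep it pressed while twisting it about a quarter turn anticlockwise, and lift it straight off. Finish still holding the cap level in the gripper, a hand's width (some 5 to 12 cm) clear above the jug's mouth, with the jug standing where it was and everything else left in its place.

Things in the scene. Friction and masses are not known exactly. Their poses are not given: they have to be found in the camera images.
- wooden_spatula: flat wooden spatula lying on the counter, 217 long (its y axis), 8 thick; origin at the middle of its underside. The blade end is at -y: 47 wide, about 43 wide at y = -50 mm; the handle tapers to 12 wide at +y. 50 g. It balances near y = -15 mm; it can be gripped across its width (along its x) at the rear of the blade, 40 to 50 mm from the origin towards -y
- soak_tray: shallow steel soaking tray standing loose on the counter, 240 (x) x 130 (y) x 20 (z), 0.9 kg; origin under its centre, z up. Walls and divider are 4 thick, floor 4 thick. Two bays run along its x: the empty one is 232 x 68 with its centre line at y = +27 mm, the other is 232 x 50 at y = -36 mm and holds the spoon
- free_bay (a point): centre of the floor of the tray's empty bay, 4 mm above the counter; its x axis runs along the bay. The walls rise 16 mm above this floor
- spoon: steel table spoon, 196 x 42 x 14, lying in the narrow bay of the tray; stays there
- cleaner_jug: white plastic jug with a moulded handle, loose on the counter, 1.6 kg: body 122 (x) x 82 (y), shoulder 150 high, closed by the safety cap. Origin on the counter under the axis of the neck; z up; the handle is on +x (to x = 76 mm), the other side at x = -46 mm
- jug_mouth (a point): centre of the jug's mouth, on the neck's axis, 181 mm above the jug's underside, hidden in the cap while this is on
- safety_cap: ribbed round plastic push-and-turn cap on the jug's neck, 50 diameter, 37 high, 52 g; origin at the centre of its lower rim, 164 mm above the counter. Two lugs in its skirt are held up in notches of the neck by a sprung disc; turned or pulled without pressing it stays locked. Below the rim the neck is bare for 11 mm, then comes the jug's shoulder
- cap_top (a point): centre of the cap's top, 201 mm above the counter. Pressed here or by a grip on its side the cap starts down at 3 N; 6 N (4 mm down) frees the lugs, the stop is 9 mm down at 10 N: press it 6 to 7 mm. Kept down, it turns anticlockwise seen from above; between 50 and 130 degrees of turn (aim at 80) it is free and lifts straight off
- steel_tumbler: steel tumbler, 68 diameter, 98 high, standing behind the tray or the spatula; bystander
- gas_lighter: gas lighter, 186 x 25 x 25, beside the stove; bystander
- matchbox: matchbox, 36 x 53 x 15, beside the stove; bystander

How it is judged:
By the outcome, as a careful person would: the job done as asked, in the order asked, and still so for the second after the job is handed in, while the arm keeps its last pose, push and grip.
It also fails if it takes over 51 s, if anything falls off the work surface, if the arm or the gripper's body presses on something with over 40 N, if the wrist force passes 120 N, or if a joint passes its speed limit or range.

### The arm

A 6-joint arm with a two-finger parallel gripper is mounted at the origin on a cart in front of the work surface, level with it; the furniture and walls round the work are solid. World frame = base frame: x ahead of the robot, y to its left, z up, the work surface at z = 0. Lengths are in mm, angles in rad, forces in N, time in s.
With the tool pointing down it reaches from about 300 to 950 mm from the base axis. Payload 3.1 kg.
Tool frame: the origin (TCP) lies between the finger pads; the fingertips stand 11 mm ahead of it and the grasp point (between the pads) lies 8 mm behind it; z points along the fingers, y is the line along which they close (so a half turn about z gives the same grasp; the last joint's range is limited). The gripper opens to 85 mm and grips with 20 to 120 N. Pads are 22 mm wide; open, the fingers measure 114 mm over their backs; the gripper's body (76 mm by 85 mm) begins 54 mm behind the grasp point. The pads swing forward as they close: fully open they stand 13 mm farther back than shut.
Start: joints at [-1.267, 0.308, 1.634, -0, 1.2, -0.07], TCP at [228.196, -581.858, 242.272] pointing down, gripper open.
Joint ranges: [-3.06, 3.06], [-0.79, 1.96], [0.05, 2.63], [-1.19, 4.34], [0.05, 2.64], [-2.94, 2.94]. Speed limits (rad/s): [2.79, 2.79, 3.14, 3.14, 3.14, 3.14].

### API

Orientations are given as a unit quaternion [x, y, z, w].
In Python, from workcell import sensors, get_image, hand_in gives the robot as it stands.
- The arm moves only by the shell command python3 -m jog 'ROWS'. ROWS is JSON, a list of rows, each a list of 5 numbers: the opening, from 0 (shut) to 1 (fully open), then the shift along the tool's x, y, z in cm, then the turn about the tool's z in degrees. A call has 1 to 12 rows; each row shifts and turns the commanded pose from where the row before left it, along the tool's axes as they then stand; what a row does not reach is not made up. A row lasts 1/8 s, in which the tool goes at most 62.5 mm and 10.7 degrees, less where a joint would pass 70% of its speed; a pose out of reach is approached as far as the arm can. A call is refused whole if a number of a shift passes 6.25 or a number of a turn 10.7, either way. A call with a gripper value outside its range is refused whole. The fingers move at their own pace and stop on an object; the grip force is fixed at half the most. Time passes only in rows, so rows that do not move let the fingers close. It gives the time, the measured TCP pose, the force, the opening and the grip force at its end, in the units of the state.
- sensors.observe(): the state, without advancing time (a new reading comes with each control period).
- get_image(name): name is "side" or "top"; returns a dict with "pixels" (480x640x3 uint8, red, green, blue), "z_map" (480x640 float32, mm along the optical axis (not along the pixel's ray), 0 where there is no reading), "intrinsics" (3x3 intrinsics, pixels), "pose" (4x4, takes a point from camera to world coordinates). Camera axes: x right, y down, z forward; pixel columns grow to the right and rows downward; lengths in mm; the calibration is good to about 2 mm. A picture is of the moment at which its call begins.
- hand_in(): hands the job in; it is judged then, once.
The state is a dict: "time_s": time; "q": joint angles; "joint_vel": joint speeds; "effort": joint torques, N m; "tcp_pos": TCP position; "orientation": TCP orientation; "force": force on the tool from outside, world axes, zero at the start; "torque": the same for the moment, N m; "gripper_width": opening from 0.0 (shut) to 1.0 (fully open); "grip_force": force on a finger pad.
Only numpy, scipy, OpenCV 4.12 (cv2) and the standard library are available. Lean on these libraries where they do the work, as an engineer would, in place of code of your own. Each camera call takes 0.05 s, during which the arm holds its last target. There are 200 camera calls.

## Working session

There is one attempt and no reset: what is moved stays moved. The work goes in short steps, Python scripts to look and compute and a shell command to move; the robot and the scene stay as the last step left them, time stands still between calls to the robot, and variables do not carry over. Pictures are saved under pics/ and viewed, at most 10 in all, crops included, and the job is handed in when it is done.

```bash
mkdir -p pics; cat > h.py <<'E'
import numpy as np, cv2
from workcell import sensors, get_image, hand_in
def snap(cam,name):
    d=get_image(cam); cv2.imwrite(f'pics/{name}.png',d['pixels'][:,:,::-1]); np.savez(f'/tmp/{name}.npz',**d); return d
def load(name): return dict(np.load(f'/tmp/{name}.npz'))
def ray(d,u,v,z):
    "pixel -> world point on plane z"
    r=d['pose'][:3,:3]@np.linalg.inv(d['intrinsics'])@np.array([u,v,1.]); o=d['pose'][:3,3]
    return o+r*(z-o[2])/r[2]
def cloud(d):
    "world xyz image from depth"
    v,u=np.mgrid[0:480,0:640]; z=d['z_map']
    p=np.stack([u,v,np.ones_like(u)],-1)@np.linalg.inv(d['intrinsics']).T*z[...,None]
    w=p@d['pose'][:3,:3].T+d['pose'][:3,3]; w[z==0]=np.nan; return w
E
python3 - <<'E'
from h import *
for c in('top','side'):
    d=snap(c,c+'0'); print(d['pose'].round(2),d['intrinsics'][0])
s=sensors.observe();print(s)
E
```

```text
[[ 2.0000e-02 -9.9000e-01  1.1000e-01  4.2564e+02]
 [-1.0000e+00 -2.0000e-02  2.0000e-02  1.4873e+02]
 [-1.0000e-02 -1.1000e-01 -9.9000e-01  9.8209e+02]
 [ 0.0000e+00  0.0000e+00  0.0000e+00  1.0000e+00]] [485.39496338   0.         320.61639312]
[[-9.7000e-01 -1.3000e-01  2.2000e-01  3.4771e+02]
 [-2.6000e-01  5.3000e-01 -8.1000e-01  8.3444e+02]
 [-1.0000e-02 -8.4000e-01 -5.4000e-01  6.0274e+02]
 [ 0.0000e+00  0.0000e+00  0.0000e+00  1.0000e+00]] [506.08702493   0.         314.22839959]
{'time_s': 0.1, 'q': array([-1.26669868e+00,  3.08954641e-01,  1.63506482e+00, -1.60649157e-05,
        1.19974747e+00, -6.97063853e-02]), 'joint_vel': array([-0.00044893, -0.00171312, -0.00347204, -0.00307766, -0.00037105,
       -0.00023161]), 'effort': array([-1.77276575e-03, -4.16409516e+01, -2.77644271e+01, -1.00557054e-04,
        4.00932578e-03, -2.56676549e-05]), 'tcp_pos': array([ 227.96843079, -581.14384003,  241.13641399]), 'orientation': array([ 9.82583480e-01,  1.85818520e-01, -1.34547675e-04, -1.07880557e-03]), 'force': array([ 0.27253852, -0.13839661, -0.2009499 ]), 'torque': array([-0.00346767, -0.01067757, -0.00013901]), 'grip_force': 0.0, 'gripper_width': 1.0003062291596267}
```

View pics/top0.png

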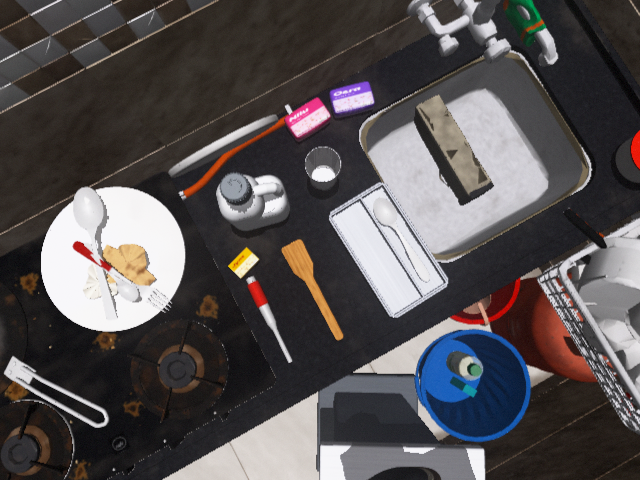

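View pics/side0.png

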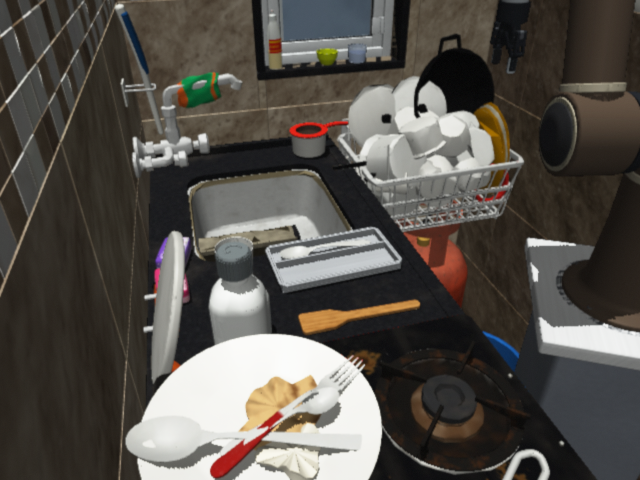

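The top view shows the spatula from its blade at about (296,252) to its handle end at (341,338). The tray corners are near (330,215), (382,183), (447,282) and (393,317), with the empty bay on the left side. The cap is at about (237,188), with the jug handle towards (270,187).

```bash
python3 - <<'E'
from h import *
d=load('top0'); w=cloud(d); px=d['pixels']; hsv=cv2.cvtColor(px,cv2.COLOR_RGB2HSV)
def roi(m,x0,y0,x1,y1):
    k=np.zeros_like(m); k[y0:y1,x0:x1]=m[y0:y1,x0:x1]; return k
def big(m):
    return max(cv2.findContours(m.astype(np.uint8),0,1)[0],key=cv2.contourArea)
# spatula
m=roi((hsv[...,0]<22)&(hsv[...,1]>90)&(hsv[...,2]>90),275,235,350,345)
v,u=np.nonzero(m); P=np.array([ray(d,a,b,8)[:2] for a,b in zip(u,v)])
r=cv2.minAreaRect(P.astype(np.float32)); print('spat rect',r, 'z',np.nanmedian(w[...,2][m>0]))
c=P.mean(0); e=np.linalg.svd(P-c,full_matrices=False)[2][0]
t=(P-c)@e; n=np.array([-e[1],e[0]]); s=(P-c)@n
for a in np.arange(-120,121,15):
    k=abs(t-a)<6
    if k.any(): print(a,np.ptp(s[k]).round(),((s[k].max()+s[k].min())/2).round(1))
print('c',c,'e',e,t.min(),t.max())
# tray: by height and region
m=roi((w[...,2]>11)&(w[...,2]<35),322,175,455,325)
m=cv2.morphologyEx(m.astype(np.uint8),cv2.MORPH_CLOSE,np.ones((5,5)))
C=big(m)[:,0]; P=np.array([ray(d,a,b,20)[:2] for a,b in C],np.float32)
r=cv2.minAreaRect(P);print('tray',r,cv2.boxPoints(r))
# cap
m=roi(abs(w[...,2]-201)<8,205,160,275,215); C=big(m)
(u,v),R=cv2.minEnclosingCircle(C); print('cap px',u,v,R,ray(d,u,v,201),'z',np.nanmedian(w[...,2][m>0]))
m=roi((w[...,2]>60)&(w[...,2]<160),205,160,300,235); 
print('jugbody',cv2.minAreaRect(w[m>0][:,:2].astype(np.float32)))
m=roi(abs(w[...,2]-98)<8,295,140,350,200); C=big(m);(u,v),R=cv2.minEnclosingCircle(C);print('tumbler',ray(d,u,v,98),R)
s=load('side0');ws=cloud(s);m=roi(abs(ws[...,2]-201)<4,205,225,265,275);q=ws[m>0];print('side cap',(q.max(0)+q.min(0))/2,np.ptp(q,0))
o=sensors.observe(); from scipy.spatial.transform import Rotation as Ro
print(Ro.from_quat(o['orientation']).as_matrix().round(3))
E
```

```text
spat rect ((446.8773498535156, 175.25265502929688), (216.83326721191406, 46.04850769042969), 28.002288818359375) z 8.673936179739599
-90 38.0 0.9
-75 46.0 0.2
-60 46.0 0.0
-45 44.0 -0.3
-30 43.0 -0.1
-15 32.0 -0.4
0 20.0 0.2
15 19.0 0.3
30 19.0 0.0
45 19.0 -0.2
60 18.0 -0.1
75 19.0 0.1
90 18.0 0.2
105 18.0 -0.1
120 17.0 0.1
c [466.91979444 184.80580965] e [-0.87512886 -0.48388994] -86.20277530462424 130.6783533628107
tray ((531.7692260742188, 30.83892822265625), (248.38880920410156, 138.72671508789062), 32.875972747802734) [[389.81287   21.678085]
 [465.11682  -94.83121 ]
 [673.7256    39.99977 ]
 [598.42163  156.50906 ]]
cap px 234.0955047607422 187.36517333984375 15.27977180480957 [609.17661445 305.39090822 201.        ] z 200.9032717307387
jugbody ((644.4544067382812, 304.66778564453125), (153.73269653320312, 123.35083770751953), 22.850189208984375)
tumbler [679.87249971 162.424821    98.        ] 18.183420181274414
side cap [610.67007646 307.96838141 199.97262085] [46.72130873 47.13657738  5.917937  ]
[[ 0.931  0.365 -0.001]
 [ 0.365 -0.931  0.002]
 [ 0.    -0.002 -1.   ]]
```

```bash
python3 - <<'E'
from h import *
a=np.array([228,-581]);b=np.array([458,181]);L=np.hypot(*(b-a));e=(b-a)/L
for c in('top0','side0'):
    w=cloud(load(c)).reshape(-1,3); w=w[~np.isnan(w[:,0])]
    t=(w[:,:2]-a)@e; s=(w[:,:2]-a)@np.array([-e[1],e[0]])
    for k in np.arange(-50,850,75):
        m=(abs(t-k)<37)&(abs(s)<110); r=w[m]
        if len(r): print(c,k,len(r),np.percentile(r[:,2],[50,99]).round(),r[:,2].max().round())
E
```

```text
top0 -50 1678 [-534. -246.] -226.0
top0 25 665 [-365.  -99.] -93.0
top0 100 4034 [-380.   11.] 24.0
top0 175 5199 [-375.   68.] 80.0
top0 250 2608 [-628.   19.] 22.0
top0 325 1050 [-708. -531.] -526.0
top0 400 623 [-890. -549.] 7.0
top0 475 834 [4. 9.] 10.0
top0 550 2294 [ 4. 22.] 25.0
top0 625 3781 [ 4. 22.] 25.0
top0 700 4077 [ 1. 22.] 25.0
top0 775 4032 [ 1. 20.] 23.0
side0 -50 5158 [ 84. 398.] 407.0
side0 25 4639 [ 59. 407.] 411.0
side0 100 4272 [-65. 125.] 334.0
side0 175 2348 [  5. 124.] 131.0
side0 250 738 [-34.  17.] 19.0
side0 475 339 [4. 7.] 8.0
side0 550 1013 [ 4. 21.] 22.0
side0 625 2444 [ 4. 21.] 22.0
side0 700 2992 [ 0. 20.] 22.0
side0 775 2986 [ 0. 19.] 22.0
```

```bash
python3 -m jog '[[1,0,0,-5,0],[1,0,0,-5,0],[1,1.5,-2,0,0],[1,3.5,-4.5,0,0],[1,3.5,-4.5,0,0],[1,3.5,-4.5,0,0],[1,3.5,-4.5,0,0],[1,3.5,-4.5,0,0],[1,3.5,-4.5,0,0],[1,3.5,-4.5,0,0],[1,3.5,-4.5,0,0]]'
```

```text
time_s: 1.48
tcp_pos: [364.0, -118.6, 342.1]
orientation: [0.983, 0.186, 0.0, 0.0]
force: [2.1, 0.8, -0.3]
gripper_width: 0.996
grip_force: 0.0
```

```bash
python3 -m jog '[[0.6,3.5,-4.5,0,0],[0.6,3.5,-4.5,0,0],[0.6,3.5,-4.5,2,0],[0.6,3.5,-4.5,3,0],[0.6,3.5,-4.5,4,-3.5],[0.6,0,0,4,-3.6],[0.6,0,0,0,0],[0.6,0,0,0,0]]'; cat >> h.py <<'E'
from scipy.spatial.transform import Rotation as Ro
def go(x,y,z,yaw,s=None):
    "shift in tool axes (cm) and turn (deg) from measured pose to the target"
    s=s or sensors.observe(); R=Ro.from_quat(s['orientation']).as_matrix()
    y0=np.degrees(np.arctan2(R[1,0],R[0,0]))
    print('pos',s['tcp_pos'].round(1),'yaw',y0.round(2),'F',s['force'].round(1),'t',s['time_s'],'w',s['gripper_width'])
    print('tool cm',(R.T@(np.array([x,y,z])-s['tcp_pos'])/10).round(2),'turn',((y0-yaw+180)%360-180).round(2))
E
python3 -c "
from h import *
go(458.3,181.5,60,28.5)"
```

```text
time_s: 2.48
tcp_pos: [443.3, 145.5, 218.3]
orientation: [0.969, 0.246, 0.001, 0.0]
force: [-0.3, -0.0, 0.5]
gripper_width: 0.6
grip_force: 0.0
pos [443.3 145.5 218.3] yaw 28.43 F [-0.3 -0.   0.5] t 2.475 w 0.6000438914606554
tool cm [ 3.02 -2.45 15.83] turn -0.07
```

```bash
python3 -m jog '[[0.5,1.5,-1.2,4,0],[0.5,1.5,-1.2,4,0],[0.5,0,0,4,0],[0.5,0,0,2,0],[0.5,0,0,0,0],[0.5,0,0,0,0]]'; python3 - <<'E'
from h import *
go(458.3,181.5,14,28.5)
snap('side','s1'); im=cv2.imread('pics/s1.png')[180:420,200:520]; cv2.imwrite('pics/s1c.png',cv2.resize(im,None,fx=2,fy=2))
E
```

```text
time_s: 3.22
tcp_pos: [459.8, 181.3, 79.5]
orientation: [0.969, 0.246, 0.002, -0.0]
force: [0.7, 0.1, -0.4]
gripper_width: 0.497
grip_force: 0.0
pos [459.8 181.3  79.5] yaw 28.44 F [ 0.7  0.1 -0.4] t 3.225 w 0.4973611572692004
tool cm [-0.15 -0.1   6.55] turn -0.06
```

View pics/s1c.png

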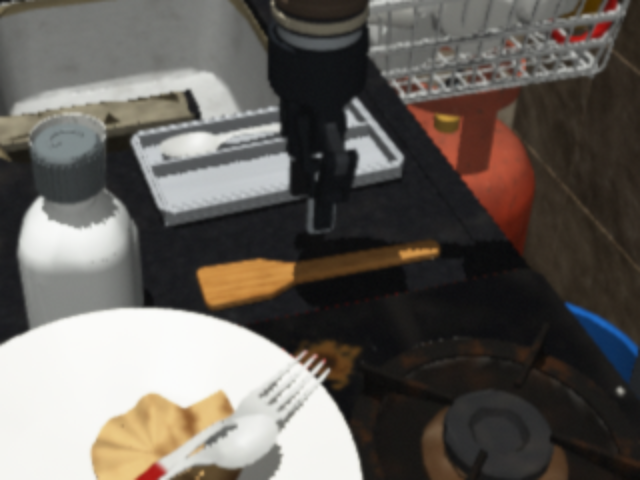

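The gripper, at about (320,200) in the crop, stands over the handle just behind the blade, so I'll go down and grip.

```bash
python3 -m jog '[[0.5,-0.15,-0.1,3,0],[0.5,0,0,2.5,0],[0.5,0,0,1,0],[0.5,0,0,0,0],[0.2,0,0,0,0],[0.1,0,0,0,0],[0.1,0,0,0,0],[0.1,0,0,0,0]]'; python3 -c "
from h import *
go(458.3,181.5,14,28.5)"
```

```text
time_s: 4.28
tcp_pos: [457.2, 181.6, 13.7]
orientation: [0.969, 0.246, 0.001, 0.0]
force: [-0.3, -2.3, 7.3]
gripper_width: 0.386
grip_force: 58.2
pos [457.2 181.6  13.7] yaw 28.53 F [-0.3 -2.3  7.3] t 4.275 w 0.3855704899186374
tool cm [ 0.09  0.06 -0.03] turn 0.03
```

```bash
python3 -m jog '[[0.1,0,0,-1,0],[0.1,0,0,-2,0],[0.1,0,0,-3,0],[0.1,0,0,-2,0],[0.1,0,0,0,0],[0.1,0,0,0,0]]'; python3 - <<'E'
from h import *
go(458.3,181.5,14,28.5)
snap('top','t1');d=snap('side','s2'); im=cv2.imread('pics/s2.png')[180:420,200:520]
t=cv2.imread('pics/t1.png')[180:420,230:470]
cv2.imwrite('pics/s2c.png',cv2.resize(np.hstack([im,t]),None,fx=1.4,fy=1.4))
E
```

```text
time_s: 5.03
tcp_pos: [455.1, 181.2, 91.8]
orientation: [0.969, 0.246, -0.0, -0.0]
force: [-0.4, -0.0, -0.6]
gripper_width: 0.384
grip_force: 58.1
pos [455.1 181.2  91.8] yaw 28.52 F [-0.4 -0.  -0.6] t 5.025 w 0.38397594786859685
tool cm [0.3  0.13 7.78] turn 0.02
```

View pics/s2c.png

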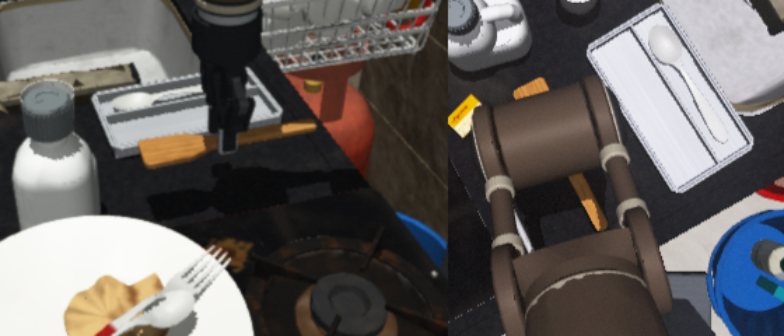

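The spatula is held about level, gripped just behind the blade. I'll measure how it lies in the hand.

```bash
cat > m.py <<'E'
from h import *
import sys
def spat(n,box):
    d=load(n); w=cloud(d); hsv=cv2.cvtColor(d['pixels'],cv2.COLOR_RGB2HSV)
    m=(hsv[...,0]<22)&(hsv[...,1]>110)&(hsv[...,2]>90)&(w[...,2]>2)
    x0,y0,x1,y1=box; k=np.zeros_like(m);k[y0:y1,x0:x1]=1; m&=k
    m=cv2.erode(m.astype(np.uint8),np.ones((2,2)))>0
    return w[m]
s=sensors.observe(); tcp=s['tcp_pos']; R=Ro.from_quat(s['orientation']).as_matrix()
for n,b in(('t1',(265,200,350,360)),('s2',(290,260,440,305))):
    P=spat(n,b); P=P[abs(P[:,2]-np.median(P[:,2]))<20]
    q=(P-tcp)@R
    print(n,len(P),'tool x range',q[:,0].min(),q[:,0].max())
    for a in range(-140,110,20):
        k=abs(q[:,0]-a)<8
        if k.sum()>3: print(a,'y',q[k,1].min().round(1),q[k,1].max().round(1),'z',P[k,2].mean().round(1))
E
python3 m.py
```

```text
t1 396 tool x range -118.3331050198407 93.4674124068721
-120 y -5.1 6.2 z 88.4
-100 y -5.7 5.7 z 87.9
-80 y -6.4 6.6 z 87.4
-60 y -5.2 7.0 z 87.4
-40 y -3.5 5.5 z 87.8
80 y -22.0 21.1 z 85.9
100 y -17.0 16.2 z 85.4
s2 904 tool x range -116.70238527800133 95.90988634312274
-120 y -8.1 -0.3 z 86.7
-100 y -8.2 3.3 z 86.2
-80 y -9.0 6.6 z 86.4
-60 y -8.6 -6.2 z 84.7
20 y -14.7 13.5 z 85.5
40 y -23.7 16.2 z 85.4
60 y -24.9 18.7 z 85.1
80 y -25.8 20.0 z 84.7
100 y -24.1 16.2 z 84.8
```

```bash
python3 - <<'E'
from h import *
for n in('top0','side0'):
    w=cloud(load(n)).reshape(-1,3); w=w[~np.isnan(w[:,0])&(w[:,2]<30)&(w[:,2]>-5)]
    a=np.radians(32.9);X=np.array([np.cos(a),np.sin(a)]);Y=np.array([-X[1],X[0]]);q=w[:,:2]-[531.8,30.8]
    x=q@X;y=q@Y
    for lo,hi in((-90,-40),(40,90)):
        k=(x>lo)&(x<hi)&(abs(y)<75)
        print(n,lo,[(int(b),round(float(np.median(w[k&(abs(y-b)<1.5),2])),0)) for b in range(-72,75,4) if (k&(abs(y-b)<1.5)).any() and (b<-56 or -20<b<4 or b>54)])
    k=(y>10)&(y<45)
    print([(b,round(float(np.median(w[k&(abs(x-b)<1.5),2])),0)) for b in [*range(-130,-105,3),*range(106,131,3)] if (k&(abs(x-b)<1.5)).any()])
go(517.1+.84*11.5,53.5+.543*11.5,95,32.9)
E
```

```text
top0 -90 [(-68, 20.0), (-64, 20.0), (-60, 7.0), (-16, 5.0), (-12, 19.0), (-8, 16.0), (-4, 4.0), (0, 4.0), (56, 4.0), (60, 6.0), (64, 20.0), (68, 18.0), (72, 0.0)]
top0 40 [(-68, 20.0), (-64, 20.0), (-60, 7.0), (-16, 5.0), (-12, 19.0), (-8, 17.0), (-4, 4.0), (0, 4.0), (56, 4.0), (60, 8.0), (64, 20.0), (68, 18.0), (72, -0.0)]
[(-130, 0.0), (-127, 0.0), (-124, 20.0), (-121, 21.0), (-118, 20.0), (-115, 7.0), (-112, 5.0), (-109, 4.0), (-106, 4.0), (106, 4.0), (109, 5.0), (112, 4.0), (115, 7.0), (118, 19.0), (121, 19.0), (124, 20.0), (127, 0.0), (130, -0.0)]
side0 -90 [(-68, 19.0), (-64, 13.0), (-60, 11.0), (-12, 18.0), (-8, 13.0), (-4, 5.0), (0, 4.0), (60, 18.0), (64, 7.0), (68, 16.0), (72, 0.0)]
side0 40 [(-72, 16.0), (-68, 19.0), (-64, 15.0), (-60, 15.0), (-12, 16.0), (-8, 11.0), (-4, 4.0), (0, 4.0), (60, 18.0), (64, 7.0), (68, 17.0), (72, -0.0)]
[(-124, 19.0), (-121, 20.0), (-118, 20.0), (-115, 11.0), (-112, 4.0), (-109, 4.0), (-106, 4.0), (106, 4.0), (109, 4.0), (112, 4.0), (118, 20.0), (121, 18.0), (124, 10.0), (127, -0.0), (130, -1.0)]
pos [454.7 181.   91.2] yaw 28.52 F [-0.8 -0.8 -0.8] t 5.125 w 0.38470997504769155
tool cm [ 0.54 14.1  -0.39] turn -4.38
```

```bash
python3 -m jog '[[0.1,0.2,3,0,-1],[0.1,0.3,4,0,-1],[0.1,0,4,0,-1],[0.1,0,3,0,-1.4],[0.1,0,0,2,0],[0.1,0,0,2,0],[0.1,0,0,0,0],[0.1,0,0,0,0]]'; python3 - <<'E'
from h import *
go(517.1+.84*11.5,53.5+.543*11.5,20,32.9)
snap('side','s3')
import m
E
```

```text
time_s: 6.12
tcp_pos: [530.1, 62.6, 52.1]
orientation: [0.959, 0.283, -0.0, -0.0]
force: [-0.5, -0.4, -1.1]
gripper_width: 0.384
grip_force: 58.1
pos [530.1  62.6  52.1] yaw 32.93 F [-0.5 -0.4 -1.1] t 6.125 w 0.38370115255529597
tool cm [-0.43  0.06  3.21] turn 0.03
t1 396 tool x range -117.69170955941031 94.70994505698351
-120 y -154.7 -143.2 z 88.2
-100 y -154.2 -142.0 z 87.8
-80 y -153.1 -140.2 z 87.5
-60 y -150.4 -137.8 z 87.5
-40 y -148.7 -138.6 z 87.8
80 y -155.3 -112.9 z 85.9
100 y -155.5 -118.8 z 85.5
s2 904 tool x range -115.32795666611204 96.97354533791894
-120 y -157.3 -149.6 z 86.6
-100 y -158.4 -144.4 z 86.2
-80 y -156.1 -140.7 z 86.4
-60 y -155.0 -151.5 z 84.8
20 y -153.4 -125.3 z 85.5
40 y -160.4 -121.2 z 85.5
60 y -160.7 -117.0 z 85.2
80 y -160.2 -114.1 z 84.7
100 y -158.3 -117.2 z 84.6
```

```bash
python3 -m jog '[[0.1,-0.4,0.05,0,0],[0.1,0,0,1.2,0],[0.1,0,0,1,0],[0.1,0,0,0.5,0],[0.1,0,0,0.4,0],[0.1,0,0,0,0],[0.1,0,0,0,0]]'; python3 - <<'E'
from h import *
go(517.1+.84*11.5,53.5+.543*11.5,19,32.9)
snap('side','s3'); im=cv2.imread('pics/s3.png')[200:320,230:430]
cv2.imwrite('pics/s3c.png',cv2.resize(im,None,fx=3,fy=3))
E
```

```text
time_s: 7.05
tcp_pos: [527.4, 60.0, 21.4]
orientation: [0.959, 0.283, 0.0, 0.0]
force: [0.2, 0.5, -0.9]
gripper_width: 0.381
grip_force: 58.1
pos [527.4  60.   21.4] yaw 32.92 F [ 0.2  0.5 -0.9] t 7.05 w 0.3814615923213291
tool cm [-0.06 -0.01  0.24] turn 0.02
```

View pics/s3c.png

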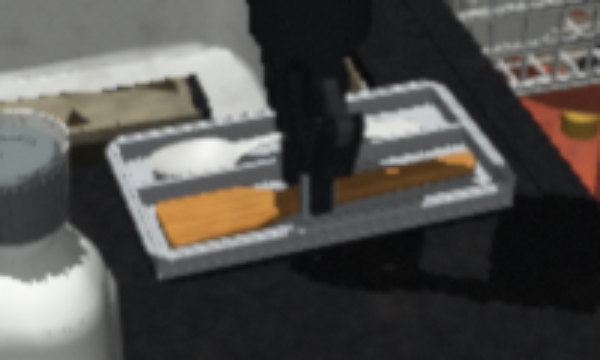

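The spatula lies inside the bay outline: blade at about (210,215), handle end at (470,160) in the crop. I'll lower the last 2 mm and open gently.

```bash
python3 -m jog '[[0.1,0,0,0.2,0],[0.1,0,0,0.1,0],[0.1,0,0,0,0],[0.44,0,0,0,0],[0.47,0,0,0,0],[0.49,0,0,0,0],[0.49,0,0,0,0]]'
```

```text
time_s: 7.98
tcp_pos: [527.6, 59.5, 18.4]
orientation: [0.959, 0.283, 0.0, 0.0]
force: [1.1, -2.5, -0.8]
gripper_width: 0.489
grip_force: 2.3
```

```bash
python3 -m jog '[[0.45,0,0,0,0],[0.45,0,0,0,0],[0.45,0,0,-1,0],[0.45,0,0,-1,0],[0.45,0,0,-3,0],[0.45,0,0,-5,0]]'; python3 - <<'E'
from h import *
snap('side','s4'); im=cv2.imread('pics/s4.png')[200:320,230:430]
cv2.imwrite('pics/s4c.png',cv2.resize(im,None,fx=3,fy=3))
E
```

```text
time_s: 8.72
tcp_pos: [525.5, 60.0, 118.3]
orientation: [0.959, 0.283, -0.002, -0.001]
force: [0.3, 0.9, 0.3]
gripper_width: 0.449
grip_force: 0.0
```

View pics/s4c.png

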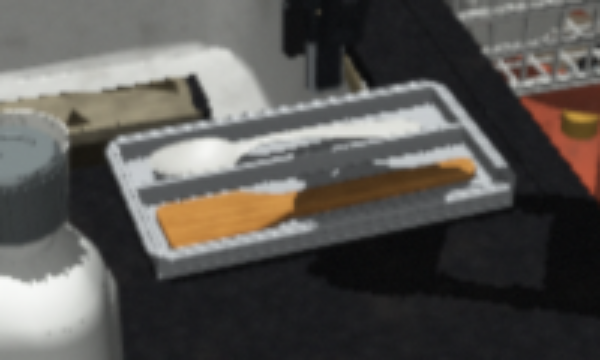

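```bash
python3 - <<'E'
from h import *
d=snap('top','t4'); w=cloud(d)
m=np.zeros((480,640),bool); m[150:220,200:280]=1; m&=abs(w[...,2]-201)<4
p=w[m]; print(len(p),'cap',cv2.minEnclosingCircle(p[:,:2].astype(np.float32)),p[:,2].mean())
W=np.vstack([w.reshape(-1,3),cloud(load('s4' )).reshape(-1,3)]); q=W-[610,306.5,0]; r=np.hypot(q[:,0],q[:,1]); a=np.degrees(np.arctan2(q[:,1],q[:,0]))%360
for k in range(0,360,20):
    s=(abs(a-k-10)<10)&(r>32)&(r<65)&(W[:,2]>50); print(k+10,s.sum(),W[s,2].max().round() if s.any() else '',end='; ')
go(610,306.5,290,55)
E
```

```text
645 cap ((626.8548583984375, 325.1649475097656), 47.792633056640625) 200.9494999331113
10 13 139.0; 30 22 141.0; 50 158 144.0; 70 425 143.0; 90 506 144.0; 110 466 145.0; 130 497 146.0; 150 458 143.0; 170 298 144.0; 190 181 138.0; 210 160 139.0; 230 192 140.0; 250 235 139.0; 270 246 145.0; 290 180 147.0; 310 71 141.0; 330 83 137.0; 350 16 137.0; pos [532.4  60.2 124.9] yaw 32.92 F [1.  0.9 0.2] t 8.825 w 0.448275052005601
tool cm [ 20.09 -16.34 -16.39] turn -22.08
```

```bash
python3 -m jog '[[0.8,0,0,-5.5,0],[1,0,0,-5.5,0],[1,2,-1.6,-5.4,0],[1,4,-3.3,0,0],[1,4,-3.3,0,0],[1,4,-3.3,0,0],[1,4,-3.3,0,0],[1,2,-1.6,0,-7],[1,0,0,0,-8],[1,0,0,0,-7],[1,0,0,0,0],[1,0,0,0,0]]'; python3 - <<'E'
from h import *
go(610,306.5,230,55)
snap('side','s5');d=load('s5');w=cloud(d)
m=np.zeros((480,640),bool); m[225:275,205:265]=1; m&=abs(w[...,2]-201)<2.5
p=w[m][:,:2].astype(np.float32); print(len(p),cv2.minEnclosingCircle(p))
t=w[...,2]; m=np.zeros((480,640),bool); m[160:330,150:340]=1; m&=(t>196)&(t<204); 
im=cv2.imread('pics/s5.png')[100:340,100:420]; cv2.imwrite('pics/s5c.png',cv2.resize(im,None,fx=2,fy=2))
E
```

```text
time_s: 10.32
tcp_pos: [605.7, 306.2, 282.3]
orientation: [0.888, 0.46, -0.0, -0.0]
force: [-0.0, 0.5, 0.6]
gripper_width: 1.001
grip_force: 0.0
pos [605.7 306.2 282.3] yaw 54.81 F [-0.   0.5  0.6] t 10.325 w 1.0009383929264308
tool cm [0.27 0.33 5.22] turn -0.19
511 ((610.92919921875, 308.2829895019531), 24.528221130371094)
```

View pics/s5c.png

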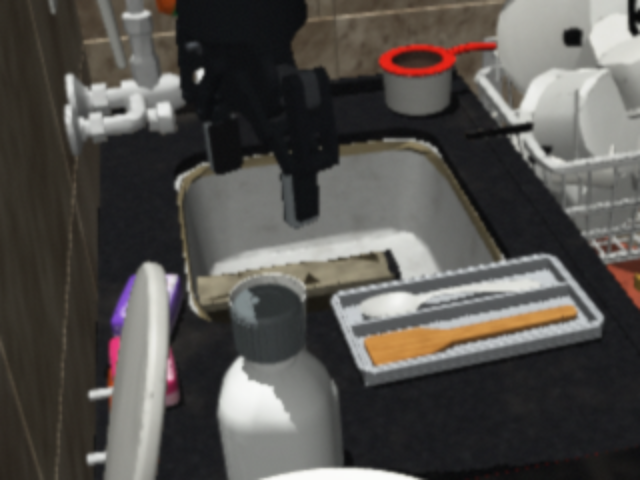

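```bash
python3 -m jog '[[1,0.3,0.3,3,0],[1,0,0,3,0],[1,0,0,3,0],[1,0,0,2,0],[1,0,0,0,0],[1,0,0,0,0]]'; python3 -c "
from h import *
go(610,307,173,55)"
```

```text
time_s: 11.12
tcp_pos: [611.0, 307.4, 173.6]
orientation: [0.887, 0.461, 0.001, 0.0]
force: [-0.0, 0.5, -0.1]
gripper_width: 0.999
grip_force: 0.0
pos [611.  307.4 173.6] yaw 54.9 F [-0.   0.5 -0.1] t 11.125 w 0.9993633399993486
tool cm [-0.09 -0.06  0.06] turn -0.1
```

```bash
python3 -m jog '[[0.85,0,0,0,0],[0.75,0,0,0,0],[0.7,0,0,0,0],[0.66,0,0,0,0],[0.66,0,0,0,0]]'; python3 -c "
from h import *
go(610,307,173,55)"
```

```text
time_s: 11.75
tcp_pos: [610.0, 307.0, 172.2]
orientation: [0.887, 0.461, -0.0, 0.0]
force: [1.0, 0.4, -1.1]
gripper_width: 0.657
grip_force: 0.0
pos [610.  307.  172.2] yaw 54.92 F [ 1.   0.4 -1.1] t 11.75 w 0.6566645514360195
tool cm [-0.    0.   -0.08] turn -0.08
```

```bash
for a in 1; do python3 -m jog '[[0.62,0,0,0,0],[0.58,0,0,0,0],[0.4,0,0,0,0],[0.3,0,0,0,0],[0.3,0,0,0,0]]'; done; python3 -c "
from h import *
go(610,307,173,55)"
```

```text
time_s: 12.38
tcp_pos: [610.6, 306.8, 172.8]
orientation: [0.887, 0.461, 0.001, 0.0]
force: [1.3, -2.5, 3.4]
gripper_width: 0.574
grip_force: 61.6
pos [610.6 306.8 172.8] yaw 54.91 F [ 1.3 -2.5  3.4] t 12.375 w 0.5735629483423575
tool cm [-0.02 -0.06 -0.02] turn -0.09
```

```bash
python3 -m jog '[[0.3,0,0,0.2,0],[0.3,0,0,0.2,0],[0.3,0,0,0.2,0],[0.3,0,0,0.1,0],[0.3,0,0,0,0],[0.3,0,0,0,0]]'; python3 -c "
from h import *
go(610.6,306.8,166,55)"
```

```text
time_s: 13.12
tcp_pos: [610.6, 306.9, 166.5]
orientation: [0.887, 0.461, 0.001, 0.0]
force: [1.1, -4.5, 7.7]
gripper_width: 0.578
grip_force: 61.9
pos [610.6 306.9 166.5] yaw 54.92 F [ 1.1 -4.5  7.7] t 13.125 w 0.5778479961637978
tool cm [-0.01  0.    0.05] turn -0.08
```

```bash
python3 -m jog '[[0.3,0,0,0,-5],[0.3,0,0,0,-8],[0.3,0,0,0,-8],[0.3,0,0,0,-8],[0.3,0,0,0,0]]'; python3 -c "
from h import *
s=sensors.observe();print(s['torque']);go(610.6,306.9,166,135)"
```

```text
time_s: 13.75
tcp_pos: [610.5, 308.3, 166.7]
orientation: [0.743, 0.669, 0.001, -0.0]
force: [0.4, -1.8, 7.7]
gripper_width: 0.572
grip_force: 62.0
[-0.21105469 -0.05655275  0.04536118]
pos [610.5 308.3 166.7] yaw 83.97 F [ 0.4 -1.8  7.7] t 13.75 w 0.5716974646212101
tool cm [-0.13  0.02  0.07] turn -51.03
```

Turning with low torque and the press held at 7.7 N, so I'll continue.

```bash
python3 -m jog '[[0.3,0,0,0,-8],[0.3,0,0,0,-9],[0.3,0,0,0,-9],[0.3,0,0,0,-9],[0.3,0,0,0,-9],[0.3,0,0,0,-7],[0.3,0,0,0,0]]'; python3 - <<'E'
from h import *
s=sensors.observe();print(s['torque']);go(610.6,306.9,166,135)
snap('top','t6');snap('side','s6'); a=cv2.imread('pics/t6.png')[120:300,180:340]; b=cv2.imread('pics/s6.png')[170:350,180:340]
cv2.imwrite('pics/c6.png',cv2.resize(np.hstack([a,b]),None,fx=2.4,fy=2.4))
E
```

```text
time_s: 14.62
tcp_pos: [611.4, 307.8, 166.9]
orientation: [0.383, 0.924, 0.002, 0.001]
force: [2.0, -2.3, 7.0]
gripper_width: 0.571
grip_force: 62.0
[-0.34522736 -0.31967135  0.04532469]
pos [611.4 307.8 166.9] yaw 134.97 F [ 2.  -2.3  7. ] t 14.625 w 0.5713041349423729
tool cm [-0.01 -0.12  0.09] turn -0.03
```

View pics/c6.png

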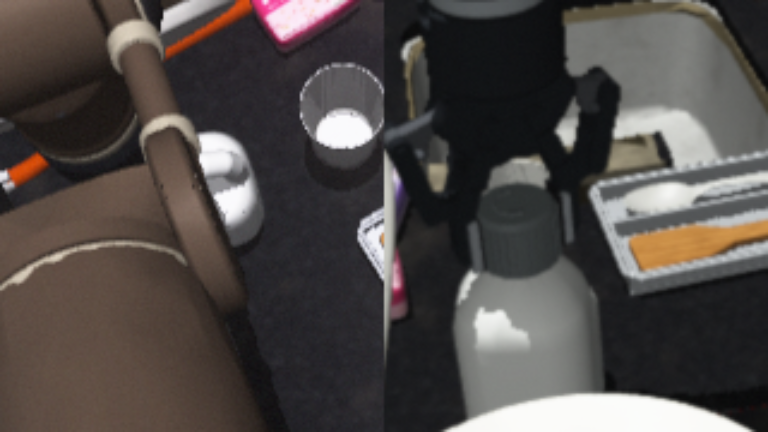

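The jug's handle, right of the arm in the top crop at about (225,190), still points the same way, so the jug did not turn with the cap. Next is a slow lift.

```bash
python3 -m jog '[[0.3,0,0,-0.3,0],[0.3,0,0,-0.4,0],[0.3,0,0,-0.4,0],[0.3,0,0,-0.4,0],[0.3,0,0,0,0]]'; python3 -c "
from h import *
go(610.6,306.9,166,135)"
```

```text
time_s: 15.35
tcp_pos: [609.4, 306.8, 179.3]
orientation: [0.383, 0.924, -0.001, -0.001]
force: [2.9, -0.3, -2.0]
gripper_width: 0.572
grip_force: 62.2
pos [609.4 306.8 179.3] yaw 134.92 F [ 2.9 -0.3 -2. ] t 15.35 w 0.5719977994757761
tool cm [-0.08  0.09  1.33] turn -0.08
```

```bash
python3 -m jog '[[0.3,0,0,-0.5,0],[0.3,0,0,-0.8,0],[0.3,0,0,-1.5,0],[0.3,0,0,-2,0],[0.3,0,0,-2,0],[0.3,0,0,-1.5,0],[0.3,0,0,-1,0],[0.3,0,0,0,0],[0.3,0,0,0,0],[0.3,0,0,0,0]]'; python3 - <<'E'
from h import *
go(610.6,306.9,272,135)
snap('top','t7');d=snap('side','s7'); a=cv2.imread('pics/t7.png')[120:340,180:460]; b=cv2.imread('pics/s7.png')[130:350,150:430]
cv2.imwrite('pics/c7.png',cv2.resize(np.hstack([a,b]),None,fx=1.4,fy=1.4))
E
```

```text
time_s: 16.6
tcp_pos: [609.5, 306.8, 272.0]
orientation: [0.383, 0.924, -0.001, -0.001]
force: [0.2, -0.3, -0.8]
gripper_width: 0.571
grip_force: 62.3
pos [609.5 306.8 272. ] yaw 134.91 F [ 0.2 -0.3 -0.8] t 16.6 w 0.5710399665264967
tool cm [-0.07  0.08 -0.  ] turn -0.09
```

View pics/c7.png

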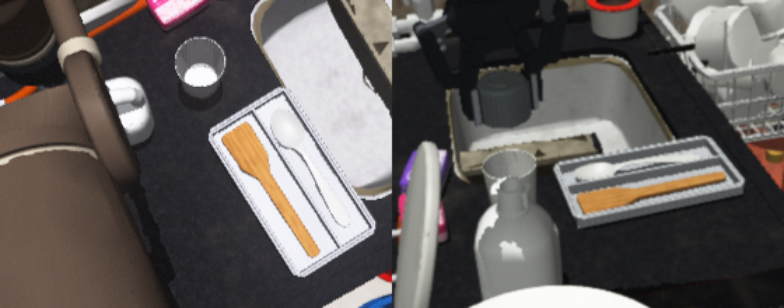

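The cap is off, held level between the fingers at (505,98) in the right crop. The open jug stands below it, and the spatula lies flat in its bay beside the spoon. By the grip offset the rim is about 82 mm above the mouth.

```bash
python3 -c "
from h import *
print(hand_in())"
```

```text
the job is handed in; nothing more can be done
None
```

I handed the job in at about 17 s: the spatula lies flat in the empty bay beside the spoon, and the cap is unscrewed and held level about 8 cm above the mouth of the jug, which was left standing in place.

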